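# Close up the stone chest on the goldsmith's bench

## Robot

A 7-joint arm with a two-finger parallel gripper is mounted at the origin on the work surface. World frame = base frame: x ahead of the robot, y to its left, z up, the work surface at z = 0. Lengths are in m, angles in rad, forces in N, time in s.
With the tool pointing down it reaches from about 0.4 to 0.925 m from the base axis. Payload 4.1 kg.
Tool frame: the origin (TCP) lies at the centre of the arm's flange, where the gripper is bolted on; the fingertips stand 173 mm ahead of it and the grasp point (between the pads) lies 155 mm ahead of it (ctrl.grip_point_offset is the distance from the TCP to the grasp point, in m); z points along the fingers, y is the line along which they close (so a half turn about z gives the same grasp; the last joint's range is limited). The gripper opens to 85 mm and grips with 20 to 120 N. Pads are 22 mm wide; open, the fingers measure 114 mm over their backs; the gripper's body (76 mm by 85 mm) begins 54 mm behind the grasp point. The pads swing forward as they close: fully open they stand 13 mm farther back than shut.
Start: joints at [-1.272, 0.398, 0.045, 1.537, -0.019, 1.207, -0.051], TCP at [0.252, 0.599, 0.405] pointing down, gripper open.
Joint ranges: [-2.82, 2.82], [-0.49, 2.23], [-1.37, 1.46], [0, 2.46], [-1.36, 4.5], [0.23, 2], [-2.94, 2.94]. Speed limits (rad/s): [2.57, 2.57, 3.14, 3.14, 3.14, 3.14, 3.14].

## Interface

Orientations are given as a rotation vector (axis times angle).
In Python, from station import read_state, vision, order, ctrl gives the robot as it stands.
- The arm moves only by the tool jog_arm, never from a script. Its argument "increments" is a list of rows, each a list of 3 entries, a list of its own where there are three numbers: the opening, from 0 (shut) to 1 (fully open), then the shift along the tool's x, y, z in m, then the turn, a rotation vector about the tool's x, y, z in rad. A call has 1 to 12 rows; each row shifts and turns the commanded pose from where the row before left it, along the tool's axes as they then stand; what a row does not reach is not made up. A row lasts 1/8 s, in which the tool goes at most 62.5 mm and 10.7 degrees, less where a joint would pass 70% of its speed; a pose out of reach is approached as far as the arm can. A call is refused whole if a number of a shift passes 0.0625 or a number of a turn 0.188, either way. A call with a gripper value outside its range is refused whole. The fingers move at their own pace and stop on an object; the grip force is fixed at half the most. Time passes only in rows, so rows that do not move let the fingers close. It gives the time, the measured TCP pose, the force, the opening and the grip force at its end, in the units of the state.
- read_state(): the state, without advancing time (a new reading comes with each control period).
- vision.get_image(name): name is "scene" or "top"; returns the picture (384x512x3 uint8, red, green, blue); there is no depth.
- vision.camera_params(name): a dict with "camera_matrix" (3x3 intrinsics, pixels), "D" ([k1, k2, p1, p2, k3] as OpenCV has them; the pictures are not rectified), "cam_to_world" (4x4, takes a point from camera to world coordinates). Camera axes: x right, y down, z forward; pixel columns grow to the right and rows downward; lengths in m; the calibration is good to about 2 mm. A picture is of the moment at which its call begins. camera_params takes no time and is no camera call.
- order.job_done(): hands the job in; it is judged then, once.
The state is a dict: "t": time; "joints": joint angles; "qvel": joint speeds; "joint_efforts": joint torques, N m; "tcp_pos": TCP position; "tcp_rot": TCP orientation; "ft_force": force on the tool from outside, world axes, zero at the start; "torque": the same for the moment, N m; "grip_width": finger opening in m; "finger_force": force on a finger pad.
Only numpy, scipy, OpenCV 4.12 (cv2) and the standard library are available. Lean on these libraries where they do the work, as an engineer would, in place of code of your own. Each camera call takes 0.05 s, during which the arm holds its last target. There are 200 camera calls.

## Task

Close up the small wooden stone chest on the goldsmith's bench, using only the outside of the fingers: push its hinged lid down shut and push both of its drawers fully home, in whichever order you like. Do not lift or tip the chest or shove it along the bench, and leave the other things on the bench where they are.

Things in the scene. Friction and masses are not known exactly. Their poses are not given: they have to be found in the camera images.
- chest: dark wooden chest, loose on the bench, 2.5 to 3.7 kg. Carcass 160 deep (x) by 240 wide (y) by 80 mm high. Origin: centre of its underside; x points to its back, y to its left seen from the front, z up; the drawers are in its front face (its -x side, turned towards the robot to within 0.3 rad). Above the drawers is a 12 mm deep felt-lined well, open at the top, that the lid covers
- lid (a joint): angle of the chest's lid, rad: 0 = shut flat on the carcass, grows as it opens (starts 0.9 to 1.2). The hinge is stiff (0.25 N m of friction): the lid stays where it is left. Lid: wooden board 160 mm from hinge to front edge, 240 wide, 8 mm thick; shut, its top is 88 mm above the bench. A small brass tab stands out 6 mm at the middle of its front edge
- lid_hinge (a point): middle of the lid's hinge line, which runs along the chest's y at the top of its back face: in the chest's frame (80, 0, 80) mm. The shut lid reaches from it towards the chest's -x with its underside level with it
- lid_edge (a point): middle of the lid's front (free) edge, on its outer face (the top face when shut): 160 mm from the hinge along the lid and 8 mm above its underside
- wide_drawer (a joint): how far the wider drawer (the left one, towards the chest's +y) is pulled out, m: 0 = fully home, at most 0.09; starts 0.03 to 0.065. It slides along the chest's x with 1.5 N of friction and has no catch or spring. Home, its front stands 14 mm proud of the carcass and of the shut lid's edge
- wide_drawer_front (a point): centre of the outer surface of the wide drawer's flat front board, 132 wide by 56 high by 14 mm thick, standing from 6 to 62 mm above the bench; a flat brass plate only 2 mm thick is at its middle. Home, the point is at (-94, 52, 34) mm in the chest's frame
- narrow_drawer (a joint): the same for the narrower drawer (the right one, towards the chest's -y), m
- narrow_drawer_front (a point): centre of the outer surface of the narrow drawer's front board, 100 wide by 56 high by 14 mm thick; home, it is at (-94, -68, 34) mm in the chest's frame; otherwise like the wide one
- block: steel bench block on a wooden base, 90 x 90 x 46 mm high, loose; origin: centre of its underside. Leave alone
- jar: jar with a red lid, 52 mm across, 75 mm high, beside the chest's left (+y) side; origin: centre of its underside. Leave alone
- tin: flat round tin with a pale lid, 60 mm across, 28 mm high, beside the chest's right (-y) side; origin: centre of its underside. Leave alone
- mug: white mug, 82 mm across, 95 mm high; origin: centre of its underside. Leave alone
- pot: square white pot, 75 mm wide, 90 mm high, with pens that reach 160 mm high; origin: centre of its underside. Leave alone
- screwdriver: screwdriver, 200 mm long, lying on the bench; origin at its middle, length along its x. Leave alone
- hammer: small hammer, 220 mm long, lying on the bench; origin near its middle, length along its x. Leave alone

How it is judged:
At the end, for the whole second after the job is handed in: The lid is shut (within 0.04 rad), both drawers are home (within 5 mm), the chest stands flat within 30 mm of where it began and at rest, and every other thing is within 30 mm of where it was (value of joint lid below 0.04 rad and value of joint each of wide_drawer, narrow_drawer below 0.005 m and distance of each of chest, block, jar, tin, mug, pot, screwdriver, hammer from where it was at the start of the episode below 0.03 m and angle between chest's own z axis and vertical below 0.05 rad and linear speed of chest below 0.02 m/s); the robot touches nothing.
It fails at once if the chest is lifted or tipped (over 12 mm, or 0.1 rad) (height (world z) of chest above 0.012 m or angle between chest's own z axis and vertical above 0.1 rad).
It fails at once if the chest is shoved more than 40 mm along the bench (distance of chest from where it was at the start of the episode above 0.04 m).
It fails at once if another thing on the bench is moved more than 40 mm, or lifted (distance of any of block, jar, tin, mug, pot, screwdriver, hammer from where it was at the start of the episode above 0.04 m or height (world z) of any of block, jar, tin, mug, pot, screwdriver, hammer above 0.03 m).
It also fails if it takes over 56 s, if anything falls off the work surface, if the arm or the gripper's body presses on something with over 40 N, if the wrist force passes 120 N, or if a joint passes its speed limit or range.

## Working session

There is one attempt and no reset: what is moved stays moved. The work goes in short steps, Python scripts to look and compute and a tool call to move; the robot and the scene stay as the last step left them, time stands still between calls to the robot, and variables do not carry over. Pictures are saved under pics/ and viewed, at most 10 in all, crops included, and the job is handed in when it is done.

Besides the shell and the picture viewer there is one more tool, called in YAML: its name, and indented under it one key for each argument. jog_arm: Moves the arm, as the interface text tells. Its arguments: {"type":"object","properties":{"increments":{"type":"array"}},"required":["increments"]}

```bash
mkdir -p pics; python3 - <<'E'
from station import read_state, vision, order, ctrl
import cv2, numpy as np
for n in ("scene","top"):
    im=vision.get_image(n); cv2.imwrite(f"pics/{n}0.png",cv2.cvtColor(im,cv2.COLOR_RGB2BGR))
    p=vision.camera_params(n); print(n,np.round(p["camera_matrix"],1).tolist(),p["D"],np.round(p["cam_to_world"],3).tolist())
s=read_state();print({k:np.round(v,3).tolist() for k,v in s.items()}, ctrl.grip_point_offset)
E
```

```text
scene [[398.1, 0.0, 261.8], [0.0, 398.1, 197.1], [0.0, 0.0, 1.0]] [0.04820486 0.         0.         0.         0.        ] [[0.94, 0.242, -0.239, 0.942], [0.34, -0.694, 0.635, -0.773], [-0.012, -0.678, -0.735, 0.997], [0.0, 0.0, 0.0, 1.0]]
top [[414.5, 0.0, 262.2], [0.0, 414.5, 198.6], [0.0, 0.0, 1.0]] [-0.05496428  0.          0.          0.          0.        ] [[-0.001, -0.989, 0.151, 0.468], [-1.0, -0.002, -0.019, 0.02], [0.019, -0.151, -0.988, 1.277], [0.0, 0.0, 0.0, 1.0]]
{'t': 0.1, 'joints': [-1.272, 0.399, 0.045, 1.538, -0.019, 1.207, -0.051], 'qvel': [-0.0, -0.002, 0.002, -0.002, -0.0, 0.0, -0.001], 'joint_efforts': [0.004, -47.626, 1.371, -25.495, 0.012, 0.005, 0.0], 'tcp_pos': [0.252, 0.599, 0.404], 'tcp_rot': [-0.621, -3.079, 0.003], 'ft_force': [0.035, -0.059, 0.529], 'torque': [-0.071, 0.01, 0.008], 'finger_force': 0.0, 'grip_width': 0.085} 0.1547
```

View pics/scene0.png

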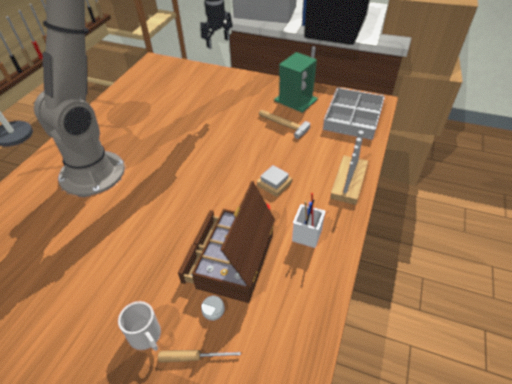

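View pics/top0.png

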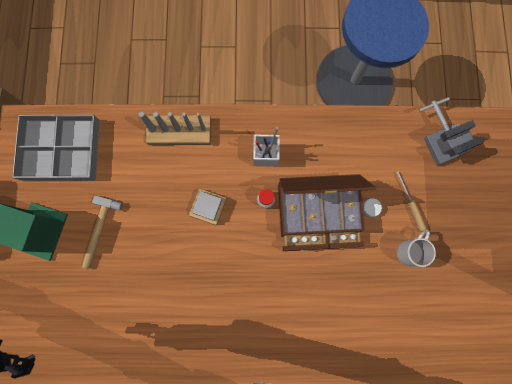

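The top view shows the chest at about (322,215), with lid open towards the top of the picture, drawers out (front edge about row 245), the jar at (266,198), tin at (373,207) and pot at (266,150). I'll enlarge both chest views.

```bash
python3 - <<'E'
import cv2
a=cv2.imread("pics/top0.png")[165:260,250:390]; cv2.imwrite("pics/topc.png",cv2.resize(a,None,fx=5.7,fy=5.7,interpolation=cv2.INTER_CUBIC))
a=cv2.imread("pics/scene0.png")[175:325,165:335]; cv2.imwrite("pics/scenec.png",cv2.resize(a,None,fx=4,fy=4,interpolation=cv2.INTER_CUBIC))
E
```

```text
(no output)
```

View pics/topc.png

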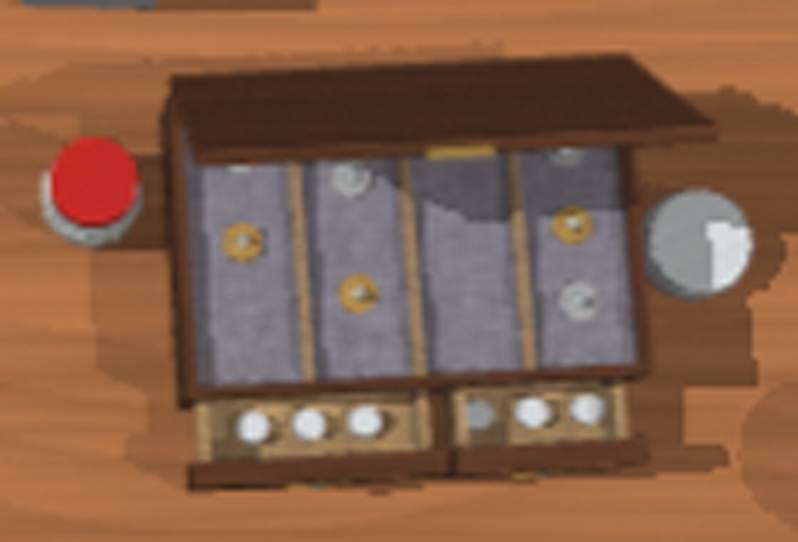

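View pics/scenec.png

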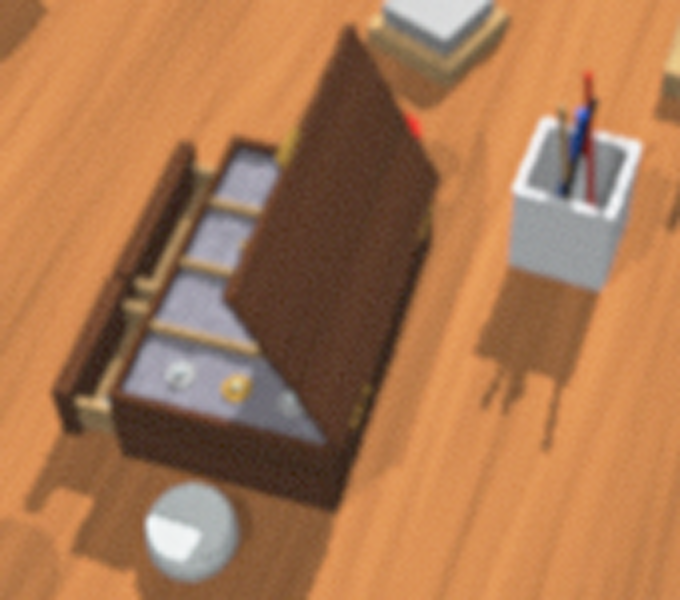

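The crops show carcass front rim corners at top-crop (182,402) and (648,376), and drawer front edges at about row 485. The lid's free edge runs from (195,160) to (715,130). In the scene crop its corners are at (350,28) and (228,298).

```bash
cat > h.py <<'E'
from station import read_state, vision, order, ctrl
import cv2, numpy as np
def ray(n,uv):
    p=vision.camera_params(n); q=cv2.undistortPoints(np.array([[uv]],float),np.array(p["camera_matrix"]),np.array(p["D"],float))[0,0]
    T=np.array(p["cam_to_world"]); return T[:3,3],T[:3,:3]@np.r_[q,1]
def plane(n,uv,z):
    o,d=ray(n,uv); return o+d*(z-o[2])/d[2]
def tri(a,b):
    A=np.zeros((3,3));v=np.zeros(3)
    for n,uv in(("top",a),("scene",b)):
        o,d=ray(n,uv);d=d/np.linalg.norm(d);M=np.eye(3)-np.outer(d,d);A+=M;v+=M@o
    return np.linalg.solve(A,v)
T=lambda u,v:(250+u/5.7-.5,165+v/5.7-.5)
S=lambda u,v:(165+u/4-.5,175+v/4-.5)
E
python3 - <<'E'
from h import *
np.set_printoptions(precision=4,suppress=True)
for l,c,z in (("FL",(182,403),.08),("FR",(648,376),.08),("BL",(172,82),.08),("BR",(630,57),.08),("wideL",(190,482),.062),("wideR",(448,468),.062),("narL",(450,468),.062),("narR",(645,458),.062),("jar",(95,182),.075),("tin",(698,243),.028)): print(l,plane("top",T(*c),z))
print("FR scene",plane("scene",S(118,400),.08),"FL",plane("scene",S(237,138),.08))
print("lidR",tri(T(715,128),S(228,298)),"lidL",tri(T(195,155),S(350,28)))
print("narR scene",plane("scene",S(60,393),.062),"narL",plane("scene",S(118,282),.062),"wideL",plane("scene",S(188,146),.062))
E
```

```text
FL [ 0.5445 -0.0589  0.08  ]
FR [ 0.558  -0.2975  0.08  ]
BL [ 0.7102 -0.0551  0.08  ]
BR [ 0.7243 -0.2943  0.08  ]
wideL [ 0.5053 -0.0639  0.062 ]
wideR [ 0.5122 -0.1968  0.062 ]
narL [ 0.5122 -0.1978  0.062 ]
narR [ 0.517  -0.2992  0.062 ]
jar [ 0.6585 -0.0153  0.075 ]
tin [ 0.6334 -0.3412  0.028 ]
FR scene [ 0.5689 -0.3028  0.08  ] FL [ 0.5508 -0.0649  0.08  ]
lidR [ 0.6593 -0.2941  0.227 ] lidL [ 0.6463 -0.057   0.2231]
narR scene [ 0.5219 -0.3016  0.062 ] narL [ 0.5174 -0.2054  0.062 ] wideL [ 0.5105 -0.0711  0.062 ]
```

jog_arm:
  increments:
    - [0,[0,0,-0.017],[0,0,-0.152]]
    - [0,[0,0,-0.017],[0,0,-0.152]]
    - [0,[0,0,-0.017],[0,0,-0.152]]
    - [0,[-0.0225,-0.04,0],[0,0,0]]
    - [0,[-0.0225,-0.04,0],[0,0,0]]
    - [0,[-0.0225,-0.04,0],[0,0,0]]
    - [0,[-0.0225,-0.04,0],[0,0,0]]
    - [0,[-0.0225,-0.04,0],[0,0,0]]
    - [0,[-0.0225,-0.04,0],[0,0,0]]
    - [0,[-0.0225,-0.04,0],[0,0,0]]
    - [0,[-0.0225,-0.04,0],[0,0,0]]
    - [0,[0,0,0],[0,0,0]]

```text
t: 1.6
tcp_pos: [0.4523, 0.286, 0.4555]
tcp_rot: [-0.079, 3.14, -0.003]
ft_force: [-0.2, -0.0, 0.4]
grip_width: -0.0001
finger_force: 0.0
```

```bash
cat > g.py <<'E'
from h import *
from scipy.spatial.transform import Rotation as R
import sys
# tool-frame shift to bring TCP to target x y z, plus residual turn to the tool aligned with chest yaw
def go(x,y,z,yaw=.055):
    s=read_state(); M=R.from_rotvec(s["tcp_rot"])
    G=R.from_matrix(np.array([[-np.cos(yaw),-np.sin(yaw),0],[-np.sin(yaw),np.cos(yaw),0],[0,0,-1]]))
    G=R.from_matrix(np.c_[[-np.cos(yaw),-np.sin(yaw),0],[-np.sin(yaw),np.cos(yaw),0],[0,0,-1]])
    print("t",round(s["t"],2),"pos",np.round(s["tcp_pos"],4),"F",np.round(s["ft_force"],2),"w",round(s["grip_width"],3))
    print("shift",np.round(M.inv().apply(np.array([x,y,z])-s["tcp_pos"]),4),"turn",np.round((M.inv()*G).as_rotvec(),3))
if __name__=="__main__": go(*map(float,sys.argv[1:4]))
E
sed -i '/G=R.from_matrix(np.array/d' g.py
python3 g.py .745 -.175 .455
```

```text
t 1.6 pos [0.4523 0.286  0.4555] F [-0.19 -0.01  0.36] w -0.0
shift [-0.2693 -0.475   0.0016] turn [-0.002  0.001 -0.005]
```

jog_arm:
  increments:
    - [0,[-0.0245,-0.043,0],[0,0,-0.005]]
    - [0,[-0.0245,-0.043,0],[0,0,0]]
    - [0,[-0.0245,-0.043,0],[0,0,0]]
    - [0,[-0.0245,-0.043,0],[0,0,0]]
    - [0,[-0.0245,-0.043,0],[0,0,0]]
    - [0,[-0.0245,-0.043,0],[0,0,0]]
    - [0,[-0.0245,-0.043,0],[0,0,0]]
    - [0,[-0.0245,-0.043,0],[0,0,0]]
    - [0,[-0.0245,-0.043,0],[0,0,0]]
    - [0,[-0.0245,-0.043,0],[0,0,0]]
    - [0,[-0.0245,-0.043,0],[0,0,0]]
    - [0,[0,0,0],[0,0,0]]

```text
t: 3.1
tcp_pos: [0.7493, -0.1685, 0.4532]
tcp_rot: [0.092, -3.137, 0.003]
ft_force: [-0.1, 0.0, 0.2]
grip_width: -0.0002
finger_force: 0.0
```

```bash
python3 g.py .735 -.172 .385; python3 - <<'E'
import numpy as np
for t in (1.2,1.1,1,.9,.8,.7,.6,.5,.4,.3,.2,.1,0):
    r=.13;c,s=np.cos(t),np.sin(t); print(t,"tcp x",round(.714-.0-r*c+.008*s+.011,4),"z",round(.08+r*s+.008*c+.173,4))
E
```

```text
t 3.1 pos [ 0.7493 -0.1685  0.4532] F [-0.1   0.03  0.24] w -0.0
shift [ 0.0143 -0.0025  0.0682] turn [-0.002 -0.003  0.003]
1.2 tcp x 0.6853 z 0.3771
1.1 tcp x 0.6732 z 0.3725
1 tcp x 0.6615 z 0.3667
0.9 tcp x 0.6505 z 0.3598
0.8 tcp x 0.6402 z 0.3518
0.7 tcp x 0.6307 z 0.3429
0.6 tcp x 0.6222 z 0.333
0.5 tcp x 0.6147 z 0.3223
0.4 tcp x 0.6084 z 0.311
0.3 tcp x 0.6032 z 0.2991
0.2 tcp x 0.5992 z 0.2867
0.1 tcp x 0.5964 z 0.2739
0 tcp x 0.595 z 0.261
```

jog_arm:
  increments:
    - [0,[0,0,0.034],[0,0,0]]
    - [0,[0,-0.002,0.034],[0,0,0]]
    - [0,[0.02,0,0],[0,0,0]]
    - [0,[0.02,0,0],[0,0,0]]
    - [0,[0.02,0,0],[0,0,0]]
    - [0,[0.004,0,0.008],[0,0,0]]
    - [0,[0.012,0,0.0045],[0,0,0]]
    - [0,[0.012,0,0.006],[0,0,0]]
    - [0,[0.011,0,0.007],[0,0,0]]
    - [0,[0.01,0,0.008],[0,0,0]]
    - [0,[0.01,0,0.009],[0,0,0]]
    - [0,[0,0,0],[0,0,0]]

```text
t: 4.6
tcp_pos: [0.6289, -0.1747, 0.3439]
tcp_rot: [0.098, -3.137, -0.0]
ft_force: [0.9, 0.1, 0.1]
grip_width: 0.0004
finger_force: 0.0
```

```bash
python3 - <<'E'
from h import *
im=cv2.cvtColor(vision.get_image("scene"),cv2.COLOR_RGB2BGR)
cv2.imwrite("pics/s1.png",cv2.resize(im[100:325,115:345],None,fx=2.5,fy=2.5))
E
python3 g.py .6307 -.172 .3429
```

```text
t 4.65 pos [ 0.6295 -0.1747  0.3445] F [ 0.1   0.35 -0.09] w -0.0
shift [-0.0014  0.0026  0.0016] turn [-0.    -0.002  0.008]
```

View pics/s1.png

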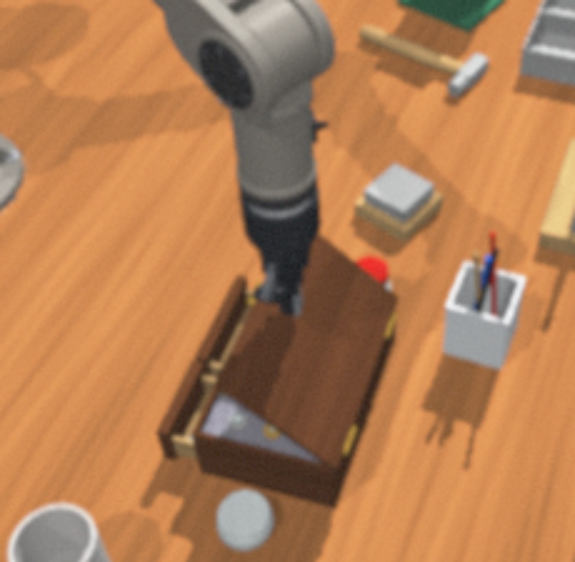

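The lid is about half closed, with the fingers on its outer face at crop (285,300). I'll carry on down.

jog_arm:
  increments:
    - [0,[0.0085,0,0.011],[0,0,0]]
    - [0,[0.0075,0,0.011],[0,0,0]]
    - [0,[0.006,0,0.0115],[0,0,0]]
    - [0,[0.005,0,0.012],[0,0,0]]
    - [0,[0.004,0,0.0125],[0,0,0]]
    - [0,[0.003,0,0.0125],[0,0,0]]
    - [0,[0.0015,0,0.008],[0,0,0]]
    - [0,[0,0,0.004],[0,0,0]]
    - [0,[0,0,0],[0,0,0]]

```text
t: 5.78
tcp_pos: [0.5948, -0.1764, 0.2623]
tcp_rot: [0.1, -3.14, -0.001]
ft_force: [-0.1, -0.2, 0.4]
grip_width: -0.0
finger_force: 0.0
```

```bash
python3 g.py .595 -.176 .259
```

```text
t 5.78 pos [ 0.5948 -0.1764  0.2623] F [-0.11 -0.22  0.4 ] w -0.0
shift [-0.0002  0.0004  0.0033] turn [ 0.    -0.     0.008]
```

jog_arm:
  increments:
    - [0,[0,0,0.001],[0,0,0.008]]
    - [0,[0,0,0.001],[0,0,0]]
    - [0,[0,0,0.001],[0,0,0]]
    - [0,[0,0,0],[0,0,0]]

```text
t: 6.28
tcp_pos: [0.595, -0.1767, 0.2615]
tcp_rot: [-0.087, 3.139, 0.001]
ft_force: [-2.1, 1.8, 8.9]
grip_width: -0.0002
finger_force: 4.4
```

jog_arm:
  increments:
    - [0,[0,0,-0.05],[0,0,0]]
    - [0,[0.03,-0.017,0],[0,0,0]]
    - [0,[0.03,-0.017,0],[0,0,0]]
    - [0,[0.03,-0.017,0],[0,0,0]]
    - [0,[0.031,-0.017,0],[0,0,0]]
    - [0,[0,0,0.05],[0,0,0]]
    - [0,[0,0,0.05],[0,0,0]]
    - [0,[0,0,0],[0,0,0]]

```text
t: 7.28
tcp_pos: [0.4759, -0.2502, 0.2068]
tcp_rot: [0.086, -3.133, -0.005]
ft_force: [-0.3, 0.5, 0.4]
grip_width: -0.0002
finger_force: 0.0
```

```bash
python3 g.py .533 -.250 .209;python3 - <<'E'
from h import *
im=cv2.cvtColor(vision.get_image("top"),cv2.COLOR_RGB2BGR)
cv2.imwrite("pics/t1.png",cv2.resize(im[165:275,250:390],None,fx=5,fy=5))
E
```

```text
t 7.28 pos [ 0.4759 -0.2502  0.2068] F [-0.31  0.52  0.37] w -0.0
shift [-0.057  -0.003  -0.0026] turn [ 0.003 -0.007  0.   ]
```

View pics/t1.png

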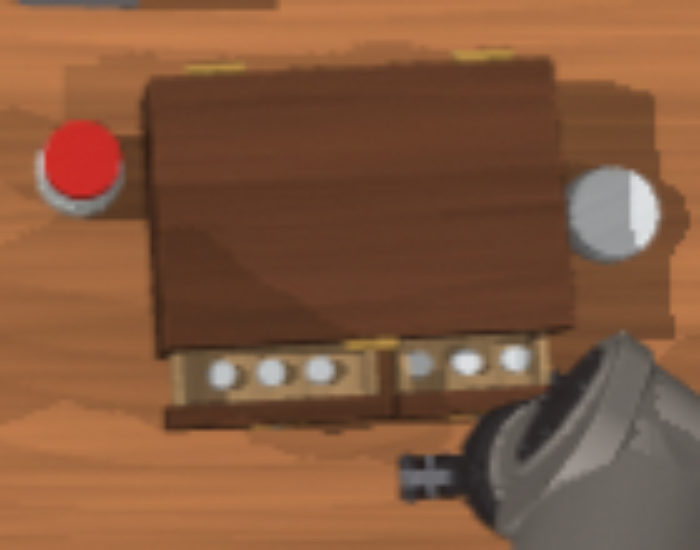

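The lid is shut flat. The jar and tin are unmoved, and the fingers are in front of the narrow drawer. Now I'll push it home.

jog_arm:
  increments:
    - [0,[-0.012,-0.001,-0.003],[0,-0.007,0]]
    - [0,[-0.01,-0.001,0],[0,0,0]]
    - [0,[-0.006,-0.001,0],[0,0,0]]
    - [0,[-0.006,0,0],[0,0,0]]
    - [0,[-0.006,0,0],[0,0,0]]
    - [0,[-0.005,0,0],[0,0,0]]
    - [0,[-0.004,0,0],[0,0,0]]
    - [0,[-0.002,0,0],[0,0,0]]
    - [0,[0,0,0],[0,0,0]]

```text
t: 8.45
tcp_pos: [0.529, -0.2512, 0.2129]
tcp_rot: [-0.087, 3.133, 0.0]
ft_force: [-0.5, 0.6, -0.2]
grip_width: -0.0004
finger_force: 0.2
```

```bash
python3 g.py .533 -.250 .209
```

```text
t 8.45 pos [ 0.529  -0.2512  0.2129] F [-0.52  0.62 -0.22] w -0.0
shift [-0.004   0.001   0.0039] turn [0.    0.008 0.   ]
```

jog_arm:
  increments:
    - [0,[-0.001,0,0.001],[0,0.008,0]]
    - [0,[-0.001,0,0],[0,0,0]]
    - [0,[-0.001,0,0],[0,0,0]]
    - [0,[-0.001,0,0],[0,0,0]]
    - [0,[0,0,0],[0,0,0]]

```text
t: 9.07
tcp_pos: [0.5317, -0.2511, 0.2117]
tcp_rot: [0.086, -3.136, -0.002]
ft_force: [-5.2, 1.2, 4.1]
grip_width: -0.0002
finger_force: 2.4
```

jog_arm:
  increments:
    - [0,[-0.001,0,0],[0,0,0]]
    - [0,[0,0,0],[0,0,0]]

```text
t: 9.32
tcp_pos: [0.532, -0.2512, 0.2116]
tcp_rot: [0.086, -3.135, -0.003]
ft_force: [-6.7, 0.9, 5.7]
grip_width: -0.0001
finger_force: 3.4
```

Narrow drawer is home against its stop. Next, the wide one.

jog_arm:
  increments:
    - [0,[0.03,0,0],[0,0,0]]
    - [0,[0.03,0,0],[0,0,0]]
    - [0,[0,0.04,0],[0,0,0]]
    - [0,[0,0.04,0],[0,0,0]]
    - [0,[0,0.04,0],[0,0,0]]
    - [0,[-0.014,0,0],[0,0,0]]
    - [0,[-0.008,0,0],[0,0,0]]
    - [0,[-0.006,0,0],[0,0,0]]
    - [0,[-0.006,0,0],[0,0,0]]
    - [0,[-0.006,0,0],[0,0,0]]
    - [0,[-0.006,0,0],[0,0,0]]
    - [0,[0,0,0],[0,0,0]]

```text
t: 10.82
tcp_pos: [0.5139, -0.1319, 0.212]
tcp_rot: [-0.087, 3.14, 0.0]
ft_force: [-0.7, 0.9, 0.3]
grip_width: -0.0001
finger_force: 0.0
```

```bash
python3 g.py .5263 -.130 .211
```

```text
t 10.82 pos [ 0.5139 -0.1319  0.212 ] F [-0.72  0.86  0.34] w -0.0
shift [-0.0125  0.0012  0.001 ] turn [0. 0. 0.]
```

jog_arm:
  increments:
    - [0,[-0.004,0,0],[0,0,0]]
    - [0,[-0.003,0,0],[0,0,0]]
    - [0,[-0.002,0,0],[0,0,0]]
    - [0,[-0.001,0,0],[0,0,0]]
    - [0,[-0.001,0,0],[0,0,0]]
    - [0,[-0.001,0,0],[0,0,0]]
    - [0,[0,0,0],[0,0,0]]

```text
t: 11.7
tcp_pos: [0.5249, -0.1313, 0.2119]
tcp_rot: [0.087, -3.139, -0.001]
ft_force: [-2.6, 0.6, 2.6]
grip_width: -0.0002
finger_force: 1.4
```

jog_arm:
  increments:
    - [0,[-0.001,0,0],[0,0,0]]
    - [0,[-0.001,0,0],[0,0,0]]
    - [0,[0,0,0],[0,0,0]]

```text
t: 12.08
tcp_pos: [0.5255, -0.1315, 0.2116]
tcp_rot: [0.086, -3.135, -0.002]
ft_force: [-6.7, -0.1, 5.7]
grip_width: 0.0003
finger_force: 3.5
```

Both are at their stops. I'll back off, rise clear and check.

jog_arm:
  increments:
    - [0,[0.03,0,0],[0,0,0]]
    - [0,[0.04,0,0],[0,0,0]]
    - [0,[0.02,0.02,-0.05],[0,0,0]]
    - [0,[0,0.04,-0.04],[0,0,0]]
    - [0,[0,0.05,-0.03],[0,0,0]]
    - [0,[0,0.06,0],[0,0,0]]
    - [0,[0,0.06,0],[0,0,0]]
    - [0,[0,0.06,0],[0,0,0]]
    - [0,[0,0,0],[0,0,0]]

```text
t: 13.2
tcp_pos: [0.4213, 0.1588, 0.3328]
tcp_rot: [-0.102, 3.138, 0.005]
ft_force: [0.8, -1.6, 0.1]
grip_width: -0.0
finger_force: 0.0
```

```bash
python3 g.py .5 0 .3;python3 - <<'E'
from h import *
im=cv2.cvtColor(vision.get_image("top"),cv2.COLOR_RGB2BGR)
cv2.imwrite("pics/t2.png",cv2.resize(im[165:275,250:390],None,fx=5,fy=5))
im=cv2.cvtColor(vision.get_image("scene"),cv2.COLOR_RGB2BGR)
cv2.imwrite("pics/s2.png",cv2.resize(im[175:325,165:335],None,fx=4,fy=4))
E
```

```text
t 13.2 pos [0.4213 0.1588 0.3328] F [ 0.76 -1.64  0.14] w -0.0
shift [-0.0682 -0.1636  0.0324] turn [0.003 0.002 0.01 ]
```

View pics/t2.png

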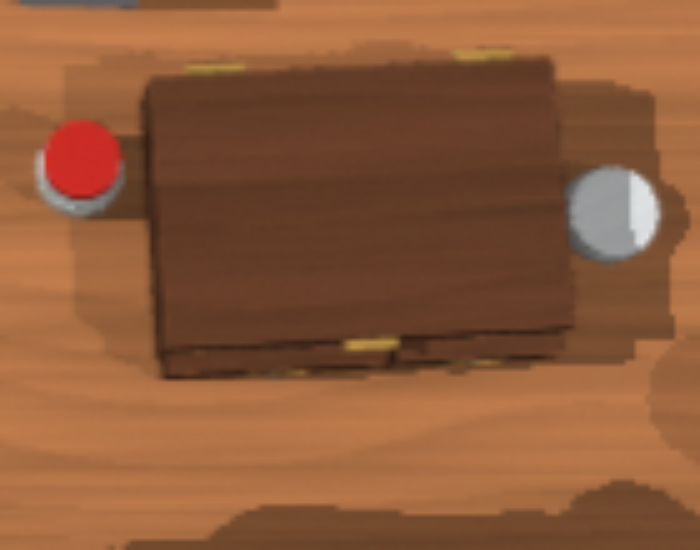

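View pics/s2.png

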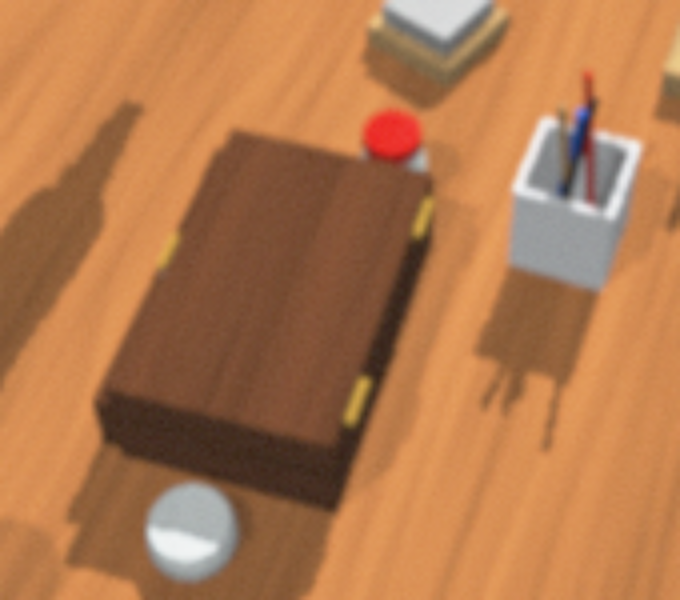

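The lid is flat, both drawer fronts are flush in line (top crop rows 378 and 360, a constant margin along the lid edge), and chest, jar, tin and pot are where they were.

```bash
python3 -c "
from station import order
print(order.job_done())"
```

```text
the job is handed in; nothing more can be done
None
```

The job is handed in at about 13 s of the 56 s: the lid is shut and both drawers are against their stops, and in the last pictures the chest, jar, tin and pot stood where they began; the handover gave no verdict.

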